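Lay the flat beater in its tray

ROBOT

A 6-joint arm with a two-finger parallel gripper is mounted at the origin on a cart in front of the work surface, level with it; the furniture and walls round the work are solid. World frame = base frame: x ahead of the robot, y to its left, z up, the work surface at z = 0. Lengths are in mm, angles in degrees, forces in N, time in s.
With the tool pointing down it reaches from about 350 to 850 mm from the base axis. Payload 8.1 kg.
Tool frame: the origin (TCP) lies midway between the tips of the shut fingers; the grasp point (between the pads) lies 19 mm behind it; z points along the fingers, y is the line along which they close (so a half turn about z gives the same grasp; the last joint's range is limited). The gripper opens to 85 mm and grips with 20 to 120 N. Pads are 22 mm wide; open, the fingers measure 114 mm over their backs; the gripper's body (76 mm by 85 mm) begins 54 mm behind the grasp point. The pads swing forward as they close: fully open they stand 13 mm farther back than shut.
Start: joints at [64.779, 7.471, 85.268, -0, 87.261, -4.893], TCP at [208.421, 562.642, 231.292] pointing down, gripper open.
Joint ranges: [-169.43, 169.43], [-51.17, 129.36], [1.28, 143.12], [-76.62, 256.62], [0, 156.53], [-152.29, 152.29]. Speed limits (degrees/s): [136.94, 136.94, 159.86, 180, 180, 180].

INTERFACE

Orientations are given as [roll, pitch, yaw] about the fixed x, y, z axes, in that order (R = Rz(yaw) Ry(pitch) Rx(roll)).
In Python, from bench import r gives the robot as it stands.
- The arm moves only by the shell command python3 steer.py 'ROWS' [FORCE]. ROWS is rows parted by semicolons, their numbers by spaces, 1 to 8 of them, each of 7 numbers: a rotation vector rx, ry, rz in degrees, then dx, dy, dz in mm, then the finger opening in mm; each row is the pose to reach, as a shift and turn from the pose commanded when the command began, along the tool's axes at that moment; what a row does not reach only later rows make up. A row lasts 1/8 s, in which the tool goes at most 62.5 mm and 10.7 degrees, less where a joint would pass 70% of its speed; a pose out of reach is approached as far as the arm can. The fingers move at their own pace and stop on an object; FORCE is the grip in N (left out, the last holds). Time passes only in rows, so rows that do not move let the fingers close. It prints the time, the measured TCP pose, the force, the opening and the grip force at its end.
- r.sense(): the state, without advancing time (a new reading comes with each control period).
- r.snapshot(name): name is "side" or "top"; returns a dict with "pixels" (420x560x3 uint8, blue, green, red), "fx", "fy", "cx", "cy" (pixels), "pose" (4x4, takes a point from camera to world coordinates). Camera axes: x right, y up, looking along -z (the intrinsics and any distortion apply to the point x, -y, -z); pixel columns grow to the right and rows downward; lengths in mm; the calibration is good to about 2 mm. A picture is of the moment at which its call begins. There is no depth.
- r.hand_in(): hands the job in; it is judged then, once.
The state is a dict: "time": time; "joint_pos": joint angles; "qd": joint speeds; "joint_efforts": joint torques, N m; "tool_pos": TCP position; "tcp_rot": TCP orientation; "ft_force": force on the tool from outside, world axes, zero at the start; "wrist_torque": the same for the moment, N m; "finger_gap": finger opening in mm; "grip_force": force on a finger pad.
Only numpy, scipy, OpenCV 4.12 (cv2) and the standard library are available. Lean on these libraries where they do the work, as an engineer would, in place of code of your own. Each camera call takes 0.05 s, during which the arm holds its last target. There are 200 camera calls.

TASK

Put the mixer's flat beater away in its wooden tray. Slide the latch of the white stand fully open and leave it so, draw the beater up out of the stand, and press the end of its tongue on the bare worktop to swing it level in your fingers, the gripper staying roughly pointed down; then lay it over the tray's recess, tongue towards the closed end, and turn it until it drops in flat on the recess floor. Leave the other things on the worktop where they are.

Things in the scene. Friction and masses are not known exactly. Their poses are not given: they have to be found in the camera images.
- beater: Flat aluminium mixer beater, 80 g, 150 mm long, 12 thick (own x), upright in the stand. Origin: middle of the tongue's end; z towards the handle, y across. Along z in mm: tongue 34 wide (0 to 35), collar 50 (to 41), neck 16 (to 57), open paddle frame 60 (to 97), plain handle bar 16 wide (to 150). Pinched across the handle's end with 12 N it can pivot in the fingers.
- beater_mid (a point): Point on the beater's centre line, half way along it (z = 75 mm), half way through its thickness. Same axes as the beater.
- beater_top (a point): Middle of the handle's end (beater z = 150 mm); 157 mm over the worktop at the start. Same axes as the beater.
- dock: White plastic stand fixed to the worktop: block 171 mm long (own x -131 to +40), 84 wide, 42 high. Origin on the worktop under the middle of its slot (39 x 16 mm, 37 deep), in which the beater's tongue stands 35 mm deep, beater y along stand y; x = closing direction of the latch, z up. Two guide cheeks (x -115 to -55, y 28 to 38 either side) reach 57 mm height.
- latch (a joint): Steel slide latch on the stand, m: 0 fully open, 0.030 fully shut; opens along the stand's -x, stays where left, about 2 N moves it. Starts shut: its forked plate (51 to 57 mm over the worktop) then lies over the beater's collar and holds it down.
- latch_tab (a point): Middle of the top of the latch's upright tab, 97 mm over the worktop; the tab is 10 mm thick along the stand's x, 30 mm wide along y, and stands free from 57 to 97 mm height. It lies 85 mm from the beater towards the stand's -x when shut, 115 mm when open.
- tray: Wooden tray fixed to the worktop, 190 x 96 mm. Origin under its middle; x from its open end (-95) to its closed end (+95), z up. Recess floor 20 mm high from x -30 on; rim 34 high. Recess widths: 26 at x -30 to -25.5, 66 to x 22, 56 to x 78.5 (end wall). In front of x = -30 the tray is an open, 6 mm high step: the handle overhangs it with room for the fingers.
- tray_mid (a point): On the recess floor (20 mm over the worktop) where the beater's middle belongs: home, beater_mid is 6 mm above this point and the tongue's end is 75 mm from it towards the tray's +x. Same axes as the tray. Play in the recess: 3 mm each way. Between stand and tray the worktop is bare at world x 0.41 to 0.63 m, y -0.075 to 0.075.
- garlic: Bystander: a garlic bulb, 50 mm, loose; leave it alone. Origin: centre of its underside.
- onion: Bystander: a red onion, 70 mm, loose; leave it alone. Origin: centre of its underside.
- tuna_tin: Bystander: a low round food tin, 86 mm across, 40 mm high, loose; leave it alone. Origin: centre of its underside.
- tomato_tin: Bystander: a tall round food tin, 75 mm across, 110 mm high, loose; leave it alone. Origin: centre of its underside.
- tea_box: Bystander: a small dark carton, 64 x 142 x 75 mm, loose; leave it alone. Origin: centre of its underside.
- coffee_jar: Bystander: a glass jar with a screw lid, 89 mm across, 137 mm high, loose; leave it alone. Origin: centre of its underside.
- mug_a: Bystander: a white mug with a dark band, 94 mm high, loose; leave it alone. Origin: centre of its underside.
- spice_a: Bystander: a small spice jar with a red cap, 45 mm across, 106 mm high, loose; leave it alone. Origin: centre of its underside.

How it is judged (in metres and radians):
On the way, in this order (a step that is already met when the one before it is completed fails the run):
1. the latch is open (value of joint latch below 0.006 m), for 0.1 s.
2. the beater is held in the fingers level within 20 degrees, the tongue's end on the bare worktop, the gripper within 35 degrees of straight down (angle between beater's own z axis and vertical between 1.22 and 1.92 rad and height (world z) of beater below 0.018 m and contact force between the fingers and beater above 0.5 N and angle between the grasp point's own z axis and vertical above 2.53 rad), for 0.1 s.
At the end, for the whole second after the job is handed in: The beater lies at rest in the tray's recess: its middle within 8 mm of its place and not more than 5 mm above its home height, tongue towards the closed end, in line with the tray and flat within 5 degrees; the latch is left open (within 6 mm); the fingers touch nothing (horizontal distance between beater_mid and tray_mid below 0.008 m and z of beater_mid in the frame of tray_mid below 0.011 m and x of beater in the frame of tray_mid above 0.06 m and angle between the z axis of beater and the x axis of tray, either way round below 0.09 rad and value of joint latch below 0.006 m and linear speed of beater below 0.02 m/s and contact force between the fingers and anything else below 0.1 N).
It fails at once if a bystander is moved more than 30 mm (distance of any of garlic, onion, tuna_tin, tomato_tin, tea_box, coffee_jar, mug_a, spice_a from where it was at the start of the episode above 0.03 m).
It also fails if it takes over 67 s, if anything falls off the work surface, if the arm or the gripper's body presses on something with over 40 N, if the wrist force passes 120 N, or if a joint passes its speed limit or range.

## Working session

There is one attempt and no reset: what is moved stays moved. The work goes in short steps, Python scripts to look and compute and a shell command to move; the robot and the scene stay as the last step left them, time stands still between calls to the robot, and variables do not carry over. Pictures are saved under pics/ and viewed, at most 10 in all, crops included, and the job is handed in when it is done.

```bash
ls; mkdir -p pics; python3 - <<'E'
from bench import r
import cv2,numpy as np
for n in("side","top"):
    s=r.snapshot(n); cv2.imwrite(f"pics/{n}0.png",s["pixels"])
    print(n,{k:(np.round(v,3).tolist() if k!="pixels" else 0) for k,v in s.items()})
print(r.sense())
E
```

```text
bench.py
pics
steer.py
side {'pixels': 0, 'fx': 447.567, 'fy': 447.567, 'cx': 280.142, 'cy': 209.463, 'pose': [[0.829, 0.256, -0.497, -38.549], [-0.56, 0.382, -0.735, -839.279], [0.001, 0.888, 0.46, 642.123], [0.0, 0.0, 0.0, 1.0]]}
top {'pixels': 0, 'fx': 524.752, 'fy': 524.752, 'cx': 282.236, 'cy': 214.016, 'pose': [[0.011, 0.995, -0.097, 383.315], [-1.0, 0.011, 0.003, 30.728], [0.004, 0.097, 0.995, 1583.968], [0.0, 0.0, 0.0, 1.0]]}
{'time': 0.1, 'joint_pos': array([ 6.47784807e+01,  7.51259447e+00,  8.53232257e+01,  8.96716585e-04,
        8.72619701e+01, -4.89376668e+00]), 'qd': array([-0.08824274, -0.1456107 , -0.0847767 ,  0.00923084, -0.05329263,
        0.04260586]), 'joint_efforts': array([ 1.04054408e-03, -5.70955610e+01, -5.01937079e+01, -2.37656614e-04,
        8.26445001e-03,  1.12630507e-04]), 'tool_pos': array([208.20096853, 562.18617017, 230.32864698]), 'tcp_rot': array([-1.79902643e+02, -9.23469758e-03,  1.59672196e+02]), 'ft_force': array([-0.08669178,  0.42589054, -0.00311552]), 'wrist_torque': array([-0.06769633,  0.02533378,  0.0038668 ]), 'grip_force': 0.0, 'finger_gap': 85.35575262052222}
```
View pics/side0.png

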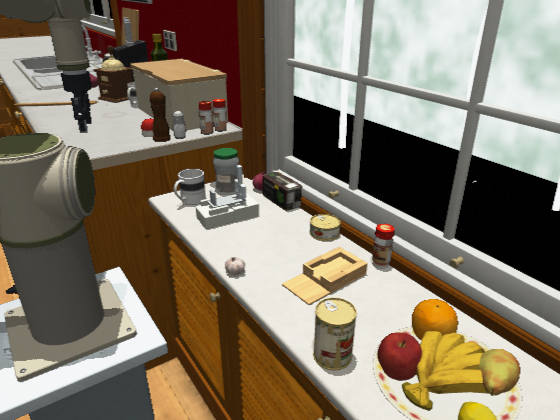

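View pics/top0.png

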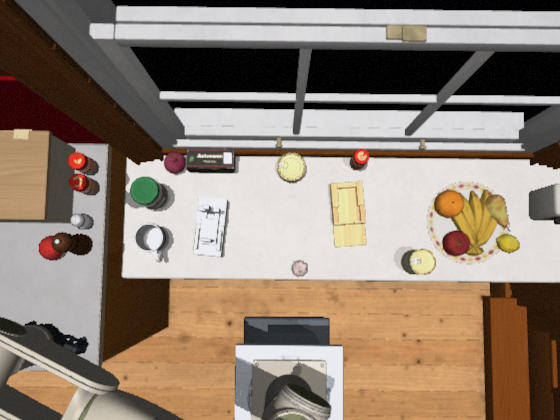

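The side view shows the stand at about (228,205), with the coffee jar behind it and the mug to its left. The tray is at about (328,273). In the top view the stand is at (211,227) and the tray at (348,213). The details are small, so I'll enlarge them.

```bash
cat > h.py <<'E'
import cv2,numpy as np
def crop(img,u0,v0,w,h,k):
    c=cv2.resize(img[v0:v0+h,u0:u0+w],None,fx=k,fy=k,interpolation=cv2.INTER_CUBIC)
    for i in range(0,w,10):
        cv2.line(c,(i*k,0),(i*k,5),(0,0,255),1); cv2.putText(c,str(u0+i),(i*k,15),0,.35,(0,0,255),1)
    for i in range(0,h,10):
        cv2.line(c,(0,i*k),(5,i*k),(0,0,255),1); cv2.putText(c,str(v0+i),(6,i*k+4),0,.35,(0,0,255),1)
    return c
CAM={}
def cam(r,n):
    s=r.snapshot(n); return s
def ray(s,u,v):
    P=np.array(s["pose"]); d=np.array([(u-s["cx"])/s["fx"],-(v-s["cy"])/s["fy"],-1.])
    return P[:3,3],P[:3,:3]@d
def onz(s,u,v,z):
    o,d=ray(s,u,v); return o+d*(z-o[2])/d[2]
def tri(a,b):
    (o,d),(p,e)=ray(*a),ray(*b)
    t=np.linalg.lstsq(np.c_[d,-e],p-o,rcond=None)[0]; x,y=o+d*t[0],p+e*t[1]
    return (x+y)/2,np.linalg.norm(x-y)
def proj(s,p):
    P=np.array(s["pose"]); q=P[:3,:3].T@(np.array(p)-P[:3,3]); return s["cx"]+s["fx"]*q[0]/-q[2],s["cy"]-s["fy"]*q[1]/-q[2]
E
python3 - <<'E'
import cv2,numpy as np
from h import crop
s=cv2.imread("pics/side0.png");t=cv2.imread("pics/top0.png")
a=crop(s,185,150,80,75,8); cv2.imwrite("pics/a.png",a)
b=np.hstack([crop(t,185,190,50,75,8),crop(t,325,175,50,75,8)]); cv2.imwrite("pics/b.png",b)
cv2.imwrite("pics/c.png",crop(s,275,240,100,70,8))
E
```

View pics/a.png

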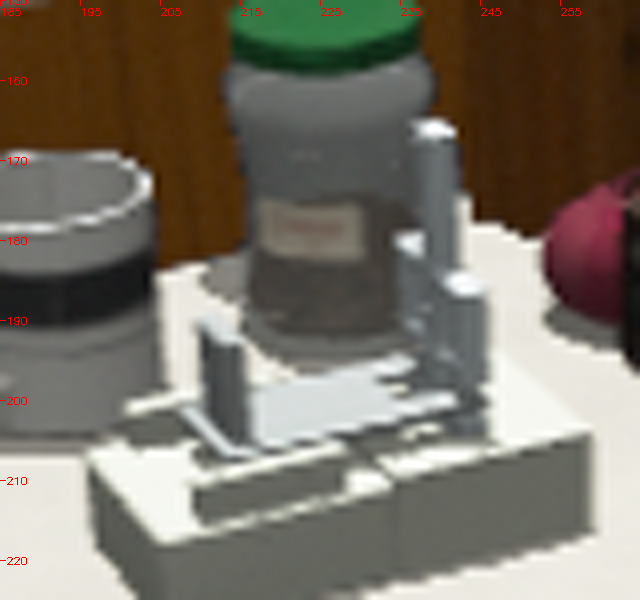

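View pics/b.png

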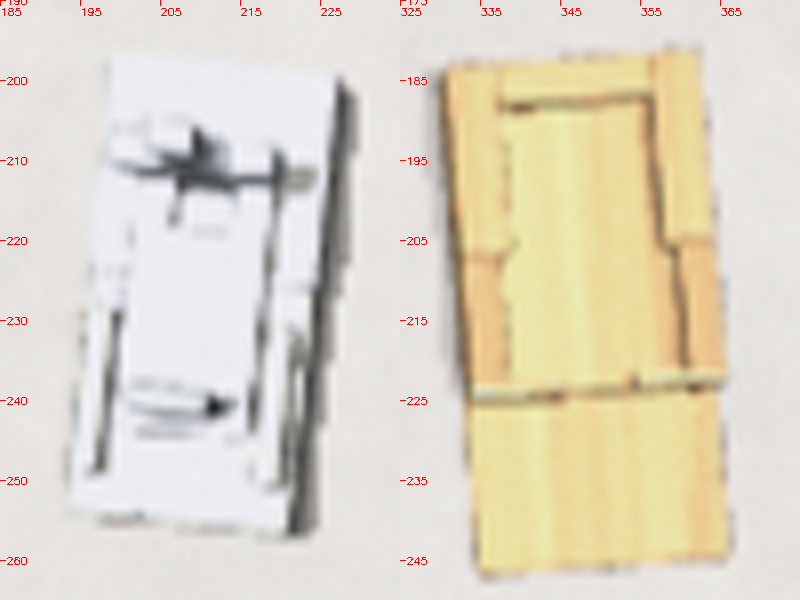

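View pics/c.png

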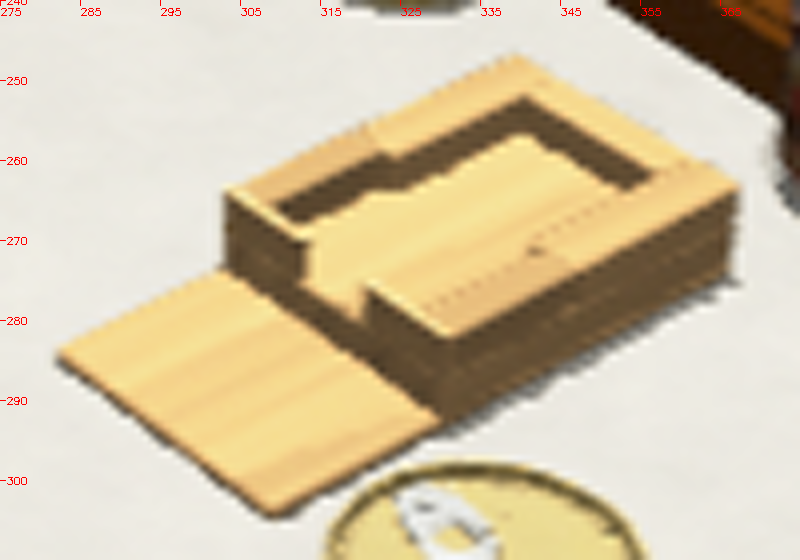

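The crops show everything needed:
- **Stand:** the tab is near side px (212,191), the beater's top at (239,165.5), and the stand's +x is roughly world +x.
- **Tray:** the closed end is at the top of the top view, so its +x is also roughly world +x.

Next I'll fit both poses from the corners in both views, leaving height free as a check.

```bash
cat > fit.py <<'E'
from bench import r
import numpy as np
from scipy.optimize import least_squares
from h import *
S={n:r.snapshot(n) for n in("side","top")}
def px(c,u0,v0): return ((c[0]+.5)/8-.5+u0,(c[1]+.5)/8-.5+v0)
sd=lambda *c:("side",px(c,185,150)); tp=lambda *c:("top",px(c,185,190))
ts=lambda *c:("side",px(c,275,240)); tt=lambda u,v:("top",px((u-400,v),325,175))
dock=[((-131,-42,42),sd(165,545)),((40,-42,42),sd(595,435)),((-131,42,42),sd(85,457)),((40,-42,0),sd(593,533)),
 ((-85,0,97),sd(224,330)),((0,0,157),sd(435,128)),
 ((40,42,42),tp(110,55)),((40,-42,42),tp(340,78)),((-131,42,42),tp(68,515)),((-131,-42,42),tp(288,537))]
tray=[((-30,48,34),ts(225,193)),((95,48,34),ts(515,55)),((95,-48,34),ts(740,187)),((-30,-48,34),ts(447,336)),
 ((-95,48,6),ts(57,353)),((-95,-48,6),ts(268,515)),
 ((95,48,34),tt(443,67)),((95,-48,34),tt(702,50)),((-95,48,6),tt(481,575)),((-95,-48,6),tt(729,556)),((-30,48,34),tt(470,390)),((-30,-48,34),tt(724,372))]
for name,d,x0 in(("dock",dock,[550,200,0,0]),("tray",tray,[550,-150,0,0])):
    def f(x):
        c,s=np.cos(x[3]),np.sin(x[3]); out=[]
        for p,(n,q) in d:
            w=[x[0]+c*p[0]-s*p[1],x[1]+s*p[0]+c*p[1],x[2]+p[2]]
            out+=list(np.array(proj(S[n],w))-q)
        return out
    R=least_squares(f,x0,loss="soft_l1"); print(name,R.x[:3].round(1),np.degrees(R.x[3]).round(2)); print(np.array(f(R.x)).reshape(-1,2).round(1).tolist())
# measured heights from two views
print("dock corner -131,42",tri((S["side"],*dock[2][1][1]),(S["top"],*dock[8][1][1])))
print("tray corners",*[tri((S["side"],*tray[i][1][1]),(S["top"],*tray[j][1][1])) for i,j in((1,6),(2,7),(4,8),(5,9))])
E
python3 fit.py
```

```text
dock [541.8 235.5  -2.9] -4.07
[[-0.6, -0.2], [-0.7, 0.1], [-1.1, -0.8], [-0.2, 0.2], [0.2, 0.2], [-0.4, 0.6], [0.4, -0.4], [-0.1, -1.0], [0.0, -0.3], [1.0, -0.7]]
tray [ 541.2 -171.7   -3.2] 4.72
[[-0.7, -0.0], [-0.2, -0.1], [0.2, 0.0], [-0.4, 0.9], [-0.7, -0.4], [0.2, 0.0], [0.2, -0.8], [-0.2, -0.9], [-0.3, -0.6], [0.4, -0.5], [0.2, 0.4], [0.7, 0.3]]
dock corner -131,42 (array([415.03606242, 286.50949798,  35.96961616]), np.float64(3.8582301546811837))
tray corners (array([ 630.64698363, -116.2110015 ,   30.9310873 ]), np.float64(2.7532667094140213)) (array([ 637.36132721, -212.56838943,   32.13399797]), np.float64(1.3351903613245104)) (array([ 442.03506996, -133.3186813 ,    2.87301238]), np.float64(2.5453479161012784)) (array([ 449.71231493, -226.53151172,    2.54507663]), np.float64(1.469258381527387))
```

```bash
cat >> h.py <<'E'
from scipy.spatial.transform import Rotation as Ro
DOCK=(541.8,235.5,-4.07); TRAY=(541.2,-171.7,4.72)
def loc(F,x,y,z):
    a=np.radians(F[2]); return np.array([F[0]+np.cos(a)*x-np.sin(a)*y,F[1]+np.sin(a)*x+np.cos(a)*y,z])
def rel(r,p,rpy):
    s=r.sense(); R0=Ro.from_euler("xyz",s["tcp_rot"],degrees=True); R1=Ro.from_euler("xyz",rpy,degrees=True)
    print("rotvec",(R0.inv()*R1).as_rotvec(degrees=True).round(2),"d",R0.inv().apply(np.array(p)-s["tool_pos"]).round(1))
E
python3 - <<'E'
from bench import r
from h import *
p=loc(DOCK,-58,0,170); print(p); rel(r,p,[180,0,175.93])
E
```

```text
[483.94627123 239.6165602  170.        ]
rotvec [ -0.07  -0.02 -16.26] d [-370.6 -206.8   60.9]
```

```bash
python3 steer.py '0 0 -8 -50 -28 0 0;0 0 -16.26 -370.6 -206.8 60 0;0 0 -16.26 -370.6 -206.8 60 0;0 0 -16.26 -370.6 -206.8 60 0;0 0 -16.26 -370.6 -206.8 60 0;0 0 -16.26 -370.6 -206.8 60 0;0 0 -16.26 -370.6 -206.8 60 0;0 0 -16.26 -370.6 -206.8 60 0'; python3 - <<'E'
from bench import r
from h import *
rel(r,loc(DOCK,-58,0,72),[180,0,175.93]); print(r.sense()["joint_pos"].round(1))
E
```

```text
time: 1.2
tool_pos: [485.7, 236.2, 170.1]
tcp_rot: [-179.9, -0.1, 175.6]
ft_force: [-0.8, 0.7, 0.0]
finger_gap: 0.0
grip_force: 0.0
rotvec [-0.09 -0.06 -0.3 ] d [ 1.9  3.4 98.1]
[ 20.5   0.4  99.1  -0.1  80.6 -65.1]
```

Next I'll go down between the tab and the beater, then check with both cameras.

```bash
python3 steer.py '0 0 -0.3 2 3 50 0;0 0 -0.3 2 3 98 0;0 0 -0.3 2 3 98 0;0 0 -0.3 2 3 98 0'; python3 - <<'E'
from bench import r
from h import *
S,T=r.snapshot("side"),r.snapshot("top")
p=r.sense()["tool_pos"]; print(p.round(1),"tip proj",proj(S,p),proj(T,p))
a=crop(S["pixels"],185,130,80,95,6); b=crop(T["pixels"],185,180,50,95,6)
cv2.imwrite("pics/d.png",np.hstack([a,b]))
E
```

```text
time: 1.7
tool_pos: [483.0, 243.9, 75.1]
tcp_rot: [180.0, 0.1, 176.3]
ft_force: [0.1, -0.5, 1.0]
finger_gap: 0.0
grip_force: 0.0
[484.1 244.2  76.3] tip proj (np.float64(221.05703488726664), np.float64(194.00455430214947)) (np.float64(206.40721819068983), np.float64(229.11197434445035))
```

View pics/d.png

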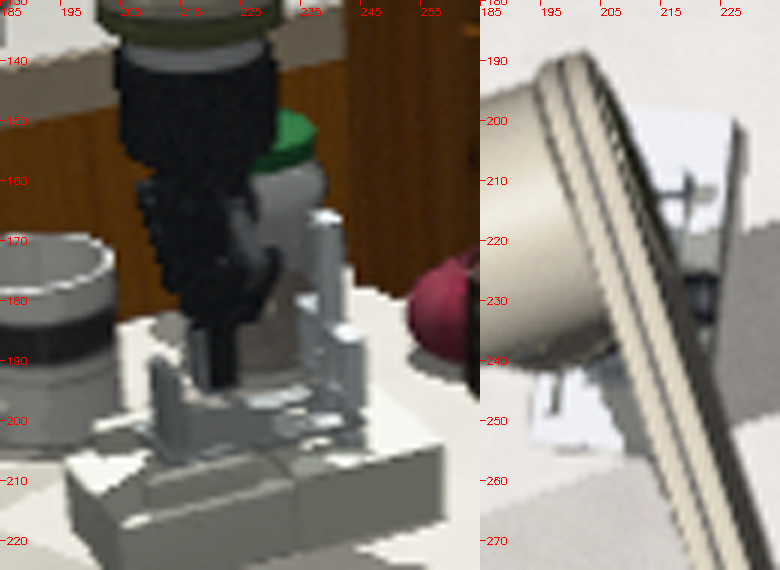

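Side view: the shut fingertips are at about (220,194), matching the projected TCP at (221,194). They stand clear between the tab at (212,192) and the beater at (239,166). I'll push the latch along the stand's -x.

```bash
python3 steer.py '0 0 0 8 -2 0 0;0 0 0 16 -4 0 0;0 0 0 24 -4 0 0;0 0 0 32 -4 0 0;0 0 0 36 -4 0 0;0 0 0 36 -4 0 0'; python3 steer.py '0 0 0 2 0 0 0;0 0 0 2 0 0 0'
```

```text
time: 2.55
tool_pos: [445.3, 241.4, 73.0]
tcp_rot: [-180.0, -0.1, 176.3]
ft_force: [0.0, -0.7, 0.2]
finger_gap: -0.3
grip_force: 0.0
time: 2.8
tool_pos: [444.0, 241.5, 73.0]
tcp_rot: [-180.0, -0.0, 176.2]
ft_force: [2.1, 0.5, -2.5]
finger_gap: 0.1
grip_force: 1.1
```

```bash
python3 steer.py '0 0 0 2 0 0 0;0 0 0 2 0 0 0;0 0 0 2 0 0 0';python3 steer.py '0 0 0 2 0 0 0;0 0 0 2 0 0 0;0 0 0 2 0 0 0'
```

```text
time: 3.18
tool_pos: [443.9, 241.4, 73.2]
tcp_rot: [180.0, 0.2, 176.2]
ft_force: [12.8, -0.2, -10.1]
finger_gap: 0.1
grip_force: 6.1
time: 3.55
tool_pos: [443.9, 241.4, 73.4]
tcp_rot: [180.0, 0.4, 176.2]
ft_force: [21.9, -0.3, -16.9]
finger_gap: -0.1
grip_force: 11.1
```

End stop reached: 22 N of force and no further travel. I'll back off, rise, open, and go over the beater.

```bash
python3 steer.py '0 0 0 -12 0 0 0;0 0 0 -16 0 0 0;0 0 0 -16 0 -60 30;0 0 0 -16 0 -115 50;0 0 0 -16 0 -115 50;0 0 0 -16 0 -115 50' 20; python3 - <<'E'
from bench import r
from h import *
rel(r,loc((542.5,235.5,-4.07),0,0,188),[180,0,175.93])
E
```

```text
time: 4.3
tool_pos: [455.7, 240.9, 187.9]
tcp_rot: [-180.0, -0.0, 176.2]
ft_force: [-0.5, 0.0, -0.9]
finger_gap: 50.2
grip_force: 0.0
rotvec [-0.   -0.04  0.31] d [-86.9   0.3  -0.1]
```

```bash
python3 steer.py '0 0 0.3 -50 0 0 50;0 0 0.3 -87 0 0 50;0 0 0.3 -87 0 0 50;0 0 0.3 -87 0 0 50'; python3 - <<'E'
from bench import r
from h import *
S,T=r.snapshot("side"),r.snapshot("top")
p=r.sense()["tool_pos"]; print(p.round(1),"tip proj",proj(S,p),proj(T,p))
a=crop(S["pixels"],185,130,80,95,6); b=crop(T["pixels"],185,180,50,95,6)
cv2.imwrite("pics/e.png",np.hstack([a,b]))
rel(r,loc((542.5,235.5,-4.07),0,0,132),[180,0,175.93])
E
```

```text
time: 4.8
tool_pos: [541.4, 234.8, 186.1]
tcp_rot: [-179.9, -0.2, 175.9]
ft_force: [-0.1, -0.8, 0.2]
finger_gap: 49.9
grip_force: 0.0
[541.6 235.2 187.3] tip proj (np.float64(238.07267619296235), np.float64(155.44956474361015)) (np.float64(204.47723347410027), np.float64(204.88688135565516))
rotvec [-0.03 -0.11  0.03] d [-1.   0.4 55.3]
```

View pics/e.png

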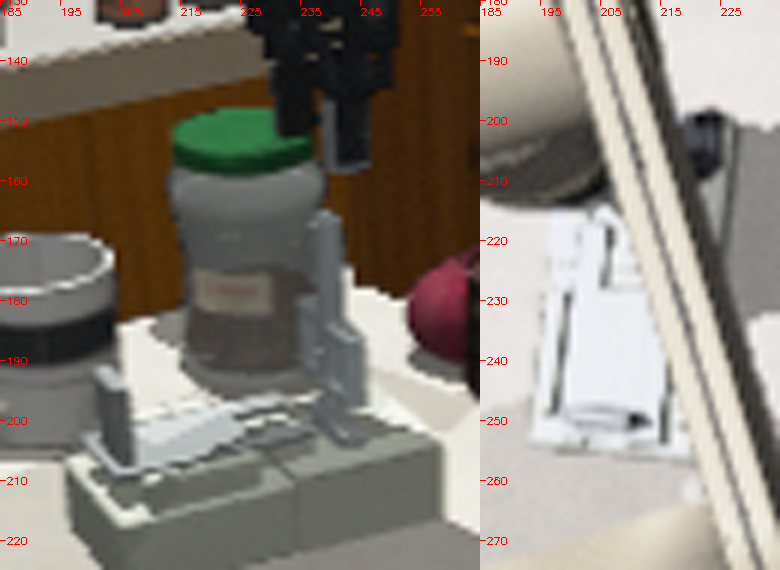

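The latch is open: the tab is now at (203,192) and the fork is clear of the beater. The fingers, at (233,152) and (242,157), straddle the handle top at (239,166). I'll go down and grasp.

```bash
python3 steer.py '0 0 0 -1 0 25 50;0 0 0 -1 0 50 50;0 0 0 -1 0 55 50;0 0 0 -1 0 55 50;0 0 0 -1 0 55 10;0 0 0 -1 0 55 10;0 0 0 -1 0 55 10;0 0 0 -1 0 55 10' 40; python3 steer.py '0 0 0 0 0 0 10;0 0 0 0 0 0 10;0 0 0 0 0 0 10'
```

```text
time: 5.9
tool_pos: [544.7, 235.2, 134.7]
tcp_rot: [180.0, 0.1, 175.9]
ft_force: [-0.7, -1.8, 4.9]
finger_gap: 15.3
grip_force: 41.2
time: 6.28
tool_pos: [544.8, 235.2, 134.6]
tcp_rot: [180.0, 0.1, 175.9]
ft_force: [-0.3, -1.4, 5.6]
finger_gap: 15.2
grip_force: 41.2
```

```bash
python3 steer.py '0 0 0 0 0 -30 10;0 0 0 0 0 -60 10;0 0 0 0 0 -90 10;0 0 0 0 0 -90 10;0 0 0 0 0 -90 10'; python3 - <<'E'
from bench import r
from h import *
T=r.snapshot("top");S=r.snapshot("side")
for n,u,v,z in(("garlic",300,268,30),("tuna",291,167,40),("tomato",421,262,110)): print(n,onz(T,u,v,z).round())
cv2.imwrite("pics/f.png",np.hstack([crop(S["pixels"],185,110,80,95,6)]))
rel(r,[600,10,215],[180,0,180])
E
```

```text
time: 6.9
tool_pos: [543.5, 234.9, 222.2]
tcp_rot: [-180.0, -0.1, 175.9]
ft_force: [-0.2, 0.1, -0.7]
finger_gap: 14.8
grip_force: 40.4
garlic [375. -28.  30.]
tuna [675.   2.  40.]
tomato [ 396. -363.  110.]
rotvec [-0.06 -0.16 -4.07] d [ -72.8 -220.1    6.4]
```

```bash
python3 steer.py '0 0 -1 -12 -40 0 10;0 0 -2 -28 -90 0 10;0 0 -4 -45 -140 0 10;0 0 -4 -60 -190 0 10;0 0 -4 -73 -220 0 10;0 0 -4 -73 -220 0 10;0 0 -4 -73 -220 0 10'; python3 - <<'E'
from bench import r
from h import *
print(r.sense()["joint_pos"].round(1))
rel(r,[600,10,140],[180,0,180])
S=r.snapshot("side");cv2.imwrite("pics/g.png",crop(S["pixels"],240,130,100,90,6))
E
```

```text
time: 7.88
tool_pos: [600.5, 10.9, 222.1]
tcp_rot: [180.0, -0.1, 179.9]
ft_force: [0.0, 0.3, -0.7]
finger_gap: 15.2
grip_force: 40.4
[ -3.9   7.9  85.8   0.   86.5 -93.8]
rotvec [ 0.04 -0.11 -0.08] d [ 0.3 -1.  82.1]
```

View pics/g.png

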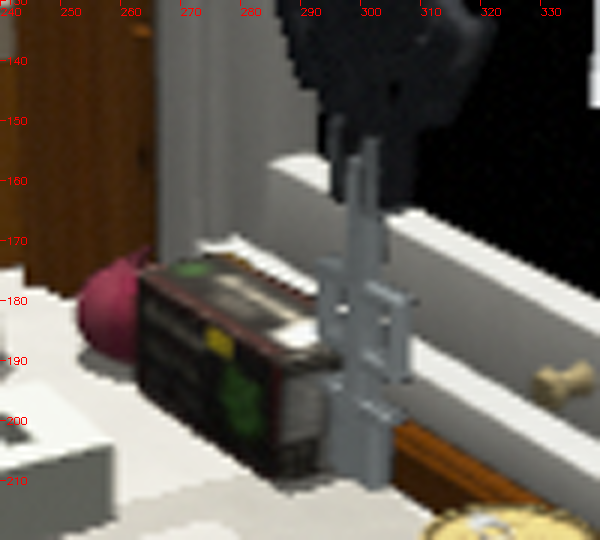

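The beater hangs straight in the fingers, with the tongue's end at about (301,211), clear of everything. I'll tilt the gripper 25° so the tongue points to +x and come down to just above the worktop.

```bash
python3 steer.py '0 -8 0 15 -1 20 10;0 -16 0 35 -1 50 10;0 -25 0 54 -1 85 10;0 -25 0 54 -1 94 10;0 -25 0 54 -1 94 10;0 -25 0 54 -1 94 10'; python3 - <<'E'
from bench import r
from h import *
def tcp(b,g,press,Ex=600,Ey=10,L=140,k=12):
    b,g=np.radians([b,g]); E=np.array([Ex,Ey,6*np.sin(b)-press])
    return E-L*np.array([np.sin(b),0,-np.cos(b)])+k*np.array([np.sin(g),0,-np.cos(g)])
for b,g,pr in((25,25,1),(33,25,3),(41,25,3),(50,20,3),(59,15,3),(68,10,3),(77,5,3),(84,0,2)):
    R=Ro.from_euler("y",-g,degrees=True)*Ro.from_euler("z",180,degrees=True)*Ro.from_euler("x",180,degrees=True)
    print(b,g,tcp(b,g,pr).round(1),end=" "); rel(r,tcp(b,g,pr),R.as_euler("xyz",degrees=True))
E
```

```text
time: 8.68
tool_pos: [549.6, 9.9, 132.4]
tcp_rot: [-180.0, 25.2, -180.0]
ft_force: [1.0, 0.2, -0.4]
finger_gap: 15.2
grip_force: 47.1
25 25 [545.9  10.  117.5] rotvec [-0.02  0.21  0.  ] d [ 9.7  0.1 11.9]
33 25 [528.8  10.  106.8] rotvec [-0.02  0.21  0.  ] d [29.7  0.1 14.3]
41 25 [513.2  10.   95.7] rotvec [-0.02  0.21  0.  ] d [48.5  0.1 17.7]
50 20 [496.9  10.   80.3] rotvec [-0.02  5.21 -0.  ] d [69.9  0.1 24.7]
59 15 [483.1  10.   62.7] rotvec [-0.02 10.21 -0.  ] d [89.9  0.1 34.8]
68 10 [472.3  10.   43.2] rotvec [-0.02 15.21 -0.  ] d [1.08e+02 1.00e-01 4.78e+01]
77 5 [464.6  10.   22.4] rotvec [-2.000e-02  2.021e+01 -0.000e+00] d [1.237e+02 1.000e-01 6.340e+01]
84 0 [460.8  10.    6.6] rotvec [-2.000e-02  2.521e+01 -0.000e+00] d [1.34e+02 1.00e-01 7.60e+01]
```

```bash
python3 steer.py '0 0 0 5 0 6 10;0 0 0 10 0 12 10;0 0 0 20 0 13 10;0 0 0 20 0 13 10' 12; python3 steer.py '0 0 0 5 0 1 10;0 0 0 10 0 1.5 10;0 0 0 10 0 1.5 10'
```

```text
time: 9.18
tool_pos: [534.3, 9.4, 108.9]
tcp_rot: [-180.0, 25.0, 179.9]
ft_force: [-0.6, 0.0, -0.2]
finger_gap: 15.2
grip_force: 47.2
time: 9.55
tool_pos: [526.4, 9.4, 104.3]
tcp_rot: [-180.0, 25.1, 179.9]
ft_force: [-0.6, -0.4, 5.8]
finger_gap: 14.8
grip_force: 48.1
```

```bash
python3 steer.py '0 0 0 0 0 0 10;0 0 0 0 0 0 10' 20;  python3 - <<'E'
from bench import r
from h import *
S=r.snapshot("side");cv2.imwrite("pics/i.png",crop(S["pixels"],240,150,100,90,6))
E
```

```text
time: 9.8
tool_pos: [526.5, 9.4, 104.3]
tcp_rot: [-180.0, 25.1, 179.9]
ft_force: [-0.8, 0.8, 6.4]
finger_gap: 15.1
grip_force: 48.1
```

View pics/i.png

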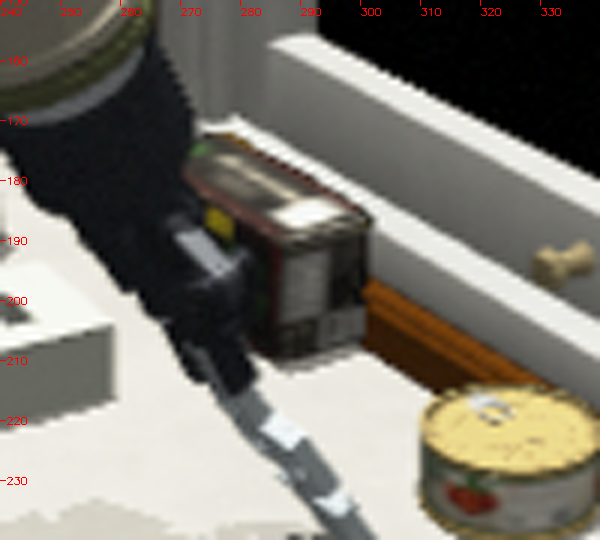

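The beater leans with the gripper and its tongue is on the worktop beyond (303,240). The grip is still at 48 N, so I'll ease it through the commanded opening.

```bash
python3 steer.py '0 0 0 0 0 0 14;0 0 0 0 0 0 14' 20; python3 steer.py '0 0 0 0 0 0 15;0 0 0 0 0 0 15' 20
```

```text
time: 10.1
tool_pos: [526.5, 9.4, 104.3]
tcp_rot: [-180.0, 25.1, 179.9]
ft_force: [-2.0, 0.3, 6.9]
finger_gap: 15.2
grip_force: 48.1
time: 10.35
tool_pos: [526.5, 9.4, 104.3]
tcp_rot: [-180.0, 25.1, 179.9]
ft_force: [-1.4, -1.4, 6.6]
finger_gap: 14.8
grip_force: 41.7
```

```bash
for o in 15.3 15.6 15.9; do :; done; python3 steer.py '0 0 0 0 0 0 15.4;0 0 0 0 0 0 15.4' 20 | tail -2; python3 steer.py '0 0 0 0 0 0 15.7;0 0 0 0 0 0 15.7' 20 | tail -2;  python3 steer.py '0 0 0 0 0 0 16;0 0 0 0 0 0 16' 20 | tail -2
```

```text
finger_gap: 15.6
grip_force: 25.5
finger_gap: 15.7
grip_force: 13.2
finger_gap: 15.7
grip_force: 1.8
```

Opening 15.7 gives about 13 N, close to the pivoting grip. Now I'll go along the arc.

```bash
python3 steer.py '0 0 0 0 0 0 15.7;0 0 0 0 0 0 15.7' | tail -2; python3 - <<'E'
from bench import r
from h import *
def tcp(b,g,press,Ex=600,Ey=10,L=140,k=12):
    b,g=np.radians([b,g]); E=np.array([Ex,Ey,6*np.sin(b)-press])
    return E-L*np.array([np.sin(b),0,-np.cos(b)])+k*np.array([np.sin(g),0,-np.cos(g)])
for b,g,pr in((41,25,3),(50,20,3),(59,15,3),(68,10,3),(74,5,3),(80,0,2)):
    R=Ro.from_euler("y",-g,degrees=True)*Ro.from_euler("z",180,degrees=True)*Ro.from_euler("x",180,degrees=True)
    print(b,g,tcp(b,g,pr).round(1),end=" "); rel(r,tcp(b,g,pr),R.as_euler("xyz",degrees=True))
S=r.snapshot("side");cv2.imwrite("pics/i2.png",crop(S["pixels"],240,190,100,90,6))
E
```

```text
finger_gap: 15.3
grip_force: 7.3
41 25 [513.2  10.   95.7] rotvec [-0.02 -0.05 -0.06] d [14.4  0.4  1.3]
50 20 [496.9  10.   80.3] rotvec [-0.02  4.95 -0.06] d [35.7  0.4  8.4]
59 15 [483.1  10.   62.7] rotvec [-0.02  9.95 -0.07] d [55.6  0.4 18.6]
68 10 [472.3  10.   43.2] rotvec [-1.000e-02  1.495e+01 -7.000e-02] d [73.6  0.4 31.7]
74 5 [466.5  10.   29.4] rotvec [-1.000e-02  1.995e+01 -7.000e-02] d [84.7  0.4 41.7]
80 0 [462.1  10.   16.2] rotvec [-1.000e-02  2.495e+01 -7.000e-02] d [94.2  0.3 51.9]
```

```bash
python3 steer.py '0 0 0 7 0 0.5 15.6;0 0 0 14 0 1.3 15.6;0 2.5 0 25 0 5 15.6;0 5 0 36 0 8.5 15.6;0 5 0 36 0 8.5 15.6'; python3 - <<'E'
from bench import r
from h import *
S=r.snapshot("side")
cv2.imwrite("pics/j.png",np.hstack([crop(cv2.imread("pics/i2.png")[::6,::6],0,0,65,90,6),crop(S["pixels"],240,190,65,90,6)]))
E
```

```text
time: 12.02
tool_pos: [496.5, 9.6, 79.8]
tcp_rot: [180.0, 19.8, 179.9]
ft_force: [0.2, -0.4, 0.6]
finger_gap: 15.3
grip_force: 9.9
```

View pics/j.png

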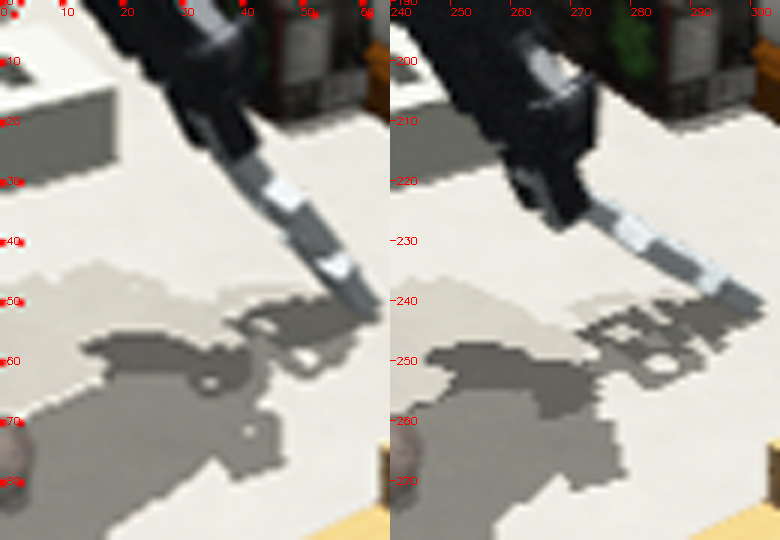

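The left half (before) and right half (after) show the tongue's end staying near (302,241) while the beater swings from about 35° to 50°. So the pivoting works. That was my tenth picture, so from here I measure numerically.

```bash
python3 - <<'E'
from bench import r
from h import *
def tcp(b,g,press,Ex=600,Ey=10,L=140,k=12):
    b,g=np.radians([b,g]); E=np.array([Ex,Ey,6*np.sin(b)-press])
    return E-L*np.array([np.sin(b),0,-np.cos(b)])+k*np.array([np.sin(g),0,-np.cos(g)])
for b,g,pr in((59,15,3),(68,10,3),(74,5,3),(80,0,2)):
    R=Ro.from_euler("y",-g,degrees=True)*Ro.from_euler("z",180,degrees=True)*Ro.from_euler("x",180,degrees=True)
    print(b,g,tcp(b,g,pr).round(1),end=" "); rel(r,tcp(b,g,pr),R.as_euler("xyz",degrees=True))
E
```

```text
59 15 [483.1  10.   62.7] rotvec [-0.01  4.91 -0.06] d [18.7  0.4 11.6]
68 10 [472.3  10.   43.2] rotvec [-0.01  9.91 -0.06] d [35.6  0.4 26.2]
74 5 [466.5  10.   29.4] rotvec [-1.000e-02  1.491e+01 -6.000e-02] d [45.7  0.4 37.2]
80 0 [462.1  10.   16.2] rotvec [-0.   19.91 -0.06] d [54.3  0.3 48.1]
```

```bash
python3 steer.py '0 2.5 0 9.5 0 6 15.6;0 5 0 18.7 0 11.6 15.6;0 7.5 0 27.5 0 19 15.6;0 10 0 35.6 0 26.2 15.6;0 15 0 45.7 0 37.2 15.6;0 20 0 54.3 0 48 15.6;0 20 0 54.3 0 48 15.6;0 20 0 54.3 0 48 15.6'; python3 - <<'E'
from bench import r
from h import *
T=r.snapshot("top");S=r.snapshot("side")
cv2.imwrite("pics/k.png",S["pixels"]);cv2.imwrite("pics/kt.png",T["pixels"])
# expected corners of the tongue if level at E=(600,10)
for p in((600,10,0),(600,10,12),(600,-7,6),(600,27,6)): print(p,np.round(proj(S,p),1),np.round(proj(T,p),1))
E
```

```text
time: 13.08
tool_pos: [462.2, 9.6, 16.5]
tcp_rot: [180.0, 0.0, 179.9]
ft_force: [1.3, -1.0, -0.4]
finger_gap: 15.5
grip_force: 9.6
(600, 10, 0) [299.3 239.1] [287.8 193.7]
(600, 10, 12) [299.4 235.4] [287.8 193.1]
(600, -7, 6) [303.1 239.9] [293.4 193.5]
(600, 27, 6) [295.8 234.6] [282.2 193.3]
```

```bash
python3 - <<'E'
import cv2,numpy as np
def asc(f,u0,u1,v0,v1):
    g=cv2.cvtColor(cv2.imread(f),cv2.COLOR_BGR2GRAY)
    for v in range(v0,v1): print(v,"".join("@#%*+=-:. "[min(9,int(x)//26)] for x in g[v,u0:u1]))
print("side u0=240"); asc("pics/k.png",240,312,205,262)
print("top u0=265"); asc("pics/kt.png",262,315,185,250)
E
```

```text
side u0=240
205 .#@@@@@@@@@@@@@@@@@@@@@@@@@@@@+......*#@@@@@@@@######%%%**%%%#######%%%%
206 .+@@@@@@@@@@@@@@@@@@@@@@@@@@@%-.....  :%#@@@@@@##@###%%%*%%###########%%
207  .@@@@@@@@@@@@@@@@@@@@@@@@@@#+:...... ..*#@@@@@##@###%%%%%**###########%
208 =*#@@@@@@@@@@@@@@@@@@@@@@@@#+............:%#@@@######%**+===+%##########
209 @###@@@@@@@@@@@@@@@@@@@@@@@*:  ......  ...:*######%**=====:...=%########
210 #@###@@@@@@@@@@@@@@@@@@@@@%-     ..     ....:***++=+===:.......:%#######
211 @@####@@@@@@@@@@@@@@@@@@@@+.           .......======:............=%#####
212 #@####@@@@@@@@@@@@@@@@@@@@+.     .  ............:..................*####
213 %@#**#@@##@@@@@@@@@@@@@@@@*:      ..................................=%##
214 *@####@@@@@@@@@@@@@@@@@@@@*:   .. .. .................................*%
215 *#@@@@@@@@@@@@@@@@@@@@#@@@@-   .       ................................:
216 *#@@@@@@@@@@@@@@@@@@#######=..          ................................
217 **@@@@@@@@@@@@@@@@@@@###%#@*-.             .................. ..    ...:
218 **#@###@@@@@@@@@@@@@@###%%#+.         .......  .  ....................:+
219 **#@##
[... 6381 characters left out ...]
:::+
238 :==::-%+:::::::::::::::::::::::.:.:.::........-%+::-+
239 -+-::-%+::::::::::::::::::::::::::::::::::.:::-%+::-+
240 -+-::-%+::::::::::::::::::::::::::::::::::::::=%=::-+
241 -+:::-%+:---::-:::::::::::::::::::::::::::::::+*=::-+
242 -+:::=%+--------------:::::::::::::::::::::::-+*=::-+
243 -+:::+%+-------------------:-::--::::::::::::-**=::-+
244 =+::-*%+--------------------------------::::-=%*-::-+
245 ==::-**+=======------------------------------=%+-::-+
246 ==::-%**+===============--------------------=+%+:::-+
247 +-::-%***+=====================-===-=-------=+%+:::-+
248 +-::-*+%*+++++++++++========================+*%+:::=+
249 +:::-+-=+*++****+++++++++++++=++===========++*%+:::=+
```

```bash
python3 steer.py '0 0 0 0 0 3 15.6;0 0 0 0 0 6 15.6;0 0 0 0 0 6 15.6;0 0 0 0 0 6 15.6'; python3 steer.py '0 0 0 0 0 0 15;0 0 0 0 0 0 14;0 0 0 0 0 0 14' 40; python3 - <<'E'
from bench import r
from h import *
T=r.snapshot("top"); g=cv2.cvtColor(T["pixels"],cv2.COLOR_BGR2GRAY).astype(float)
print("cols 274..",g[198:204,274:300].mean(0).round().astype(int).tolist())
print("rows 188..",g[188:204,284:291].mean(1).round().astype(int).tolist())
p=r.sense()["tool_pos"]
for y in(-17,17): print(proj(T,(595,p[1]+y,12)),proj(T,(575,p[1]+y,15)))
E
```

```text
time: 13.68
tool_pos: [462.4, 9.6, 11.0]
tcp_rot: [-180.0, 0.0, 179.9]
ft_force: [-0.5, -0.5, -0.2]
finger_gap: 15.9
grip_force: 9.7
time: 14.05
tool_pos: [462.4, 9.6, 10.9]
tcp_rot: [-180.0, 0.0, 179.9]
ft_force: [-1.0, 0.2, 1.0]
finger_gap: 15.5
grip_force: 39.5
cols 274.. [227, 228, 227, 228, 229, 228, 228, 220, 196, 238, 238, 237, 238, 237, 238, 238, 237, 238, 232, 213, 228, 228, 228, 227, 227, 227]
rows 188.. [228, 229, 228, 229, 229, 229, 220, 226, 238, 238, 237, 237, 238, 237, 238, 237]
(np.float64(293.6055276671488), np.float64(194.82675911480064)) (np.float64(293.57489987975936), np.float64(201.28014579688698))
(np.float64(282.3510522309266), np.float64(194.70350881304006)) (np.float64(282.2853505996759), np.float64(201.15690167429707))
```

```bash
cat > sil.py <<'E'
from bench import r
from h import *
from scipy.optimize import minimize
K=4
def run(n,win,img):
    s=r.snapshot(n); im=cv2.imread(img); u0,u1,v0,v1=win
    hsv=cv2.cvtColor(im,cv2.COLOR_BGR2HSV).astype(float)
    m=np.clip((hsv[v0:v1,u0:u1,1]-35)/60,0,1)   # wood saturation vs white top
    def ren(x):
        c=np.zeros(((v1-v0)*K,(u1-u0)*K),np.uint8)
        for a,b,h in((-30,95,34),(-95,-30,6)):
            pts=[proj(s,loc((x[0],x[1],x[2]),X,Y,Z)) for X in(a,b) for Y in(-48,48) for Z in(0,h)]
            q=((np.array(pts)-[u0-.5,v0-.5])*K*16-8).astype(np.float32)
            cv2.fillConvexPoly(c,cv2.convexHull(q).round().astype(np.int32),255,shift=4)
        return cv2.resize(c,(u1-u0,v1-v0),interpolation=cv2.INTER_AREA)/255.
    f=lambda x:np.abs(ren(x)-m).sum()
    best=minimize(f,[541,-172,4.7],method="Nelder-Mead",options=dict(initial_simplex=[[541,-172,4.7],[547,-172,4.7],[541,-166,4.7],[541,-172,7]],xatol=.05,fatol=.05))
    print(n,best.x.round(2),"err px",round(best.fun,1),"of",m.sum().round())
run("top",(322,375,175,252),"pics/top0.png")
run("side",(272,375,240,306),"pics/side0.png")
E
python3 sil.py
```

```text
top [ 538.86 -170.57    4.64] err px 471.1 of 1661.0
side [ 540.03 -172.68    5.14] err px 534.1 of 2971.0
```

```bash
python3 - <<'E'
import cv2
for f,pts in(("top0",((350,200),(350,235),(335,190),(328,200),(370,230))),("side0",((330,270),(300,285),(350,280),(285,260),(340,250)))):
    h=cv2.cvtColor(cv2.imread(f"pics/{f}.png"),cv2.COLOR_BGR2HSV); print(f,[h[v,u].tolist() for u,v in pts])
E
sed -i 's/-35)\/60/-28)\/16/' sil.py; python3 sil.py
```

```text
top0 [[23, 90, 236], [23, 87, 235], [24, 85, 235], [20, 7, 224], [17, 8, 229]]
side0 [[22, 103, 246], [20, 111, 244], [16, 118, 99], [25, 12, 236], [21, 109, 245]]
top [ 538.82 -171.24    4.59] err px 41.2 of 2105.0
side [ 541.65 -172.86    4.47] err px 512.1 of 3057.0
```

The top-view silhouette fit is good: tray at (538.8, -171.2), yaw 4.6° in the top camera's coordinates. The tongue's end reads x ≈ 595 in that same view. After correcting the 1.2 mm y bias, the tray's y is about -172.4. Now I'll lift and move over the tray.

```bash
python3 steer.py '0 0 0 0 0 -30 14;0 0 0 0 0 -65 14;0 0 0 0 0 -65 14;0 0 0 0 0 -65 14'; python3 - <<'E'
from bench import r
from h import *
p=loc((538.8,-172.4,4.6),-61,0,76); print(p.round(1)); rel(r,p,[180,0,-175.4])
E
```

```text
time: 14.8
tool_pos: [462.1, 9.6, 75.4]
tcp_rot: [180.0, -0.0, 179.9]
ft_force: [0.2, 1.0, -0.7]
finger_gap: 15.1
grip_force: 39.4
[ 478.  -177.3   76. ]
rotvec [ 0.01 -0.02 -4.67] d [ -16.1 -186.9   -0.7]
```

```bash
python3 steer.py '0 0 -1 -3 -30 0 14;0 0 -2 -7 -75 0 14;0 0 -4 -12 -120 0 14;0 0 -4.67 -16 -165 0 14;0 0 -4.67 -16 -187 0 14;0 0 -4.67 -16 -187 0 14;0 0 -4.67 -16 -187 0 14;0 0 -4.67 -16 -187 0 14'; python3 - <<'E'
from bench import r
from h import *
T=r.snapshot("top");S=r.snapshot("side"); cv2.imwrite("pics/mt.png",T["pixels"]);cv2.imwrite("pics/ms.png",S["pixels"])
p=r.sense()["tool_pos"]; a=np.radians(4.6); u=np.array([np.cos(a),np.sin(a),0]); n=np.array([-u[1],u[0],0])
E=p+133*u; E[2]=p[2]+12-11
for y in(-17,17): print("tongue end corner",proj(T,E+n*y),"side",proj(S,E+n*y))
for y in(-25,25): print("collar",proj(T,E-38*u+n*y+[0,0,10]))
def asc(im,u0,u1,v0,v1):
    h=cv2.cvtColor(im,cv2.COLOR_BGR2HSV)[:,:,1]
    for v in range(v0,v1): print(v,"".join("@#%*+=-:. "[min(9,int(x)//11)] for x in h[v,u0:u1]))
print("top sat u0=325");asc(T["pixels"],325,372,178,228)
E
```

```text
time: 15.8
tool_pos: [477.9, -176.3, 75.3]
tcp_rot: [180.0, -0.0, -175.3]
ft_force: [-0.2, 0.2, -0.8]
finger_gap: 14.9
grip_force: 39.4
tongue end corner (np.float64(354.63242323672216), np.float64(186.67032261254857)) side (np.float64(351.9415821666959), np.float64(244.86813822159445))
tongue end corner (np.float64(342.95999114506003), np.float64(187.47247128389213)) side (np.float64(341.6756634813147), np.float64(239.0745414428703))
collar (np.float64(358.99013409411026), np.float64(199.0136631875181))
collar (np.float64(341.6704645737681), np.float64(200.20832935552605))
top sat u0=325
178 @@@@@@@@@@@@@@@@@@@@@@@@@@@@@@@@@@@@@@@@@@@@@@@
179 @@@@@@@@@@@@@@@@@@@@@@@@@@@@@@@@@@@@@@@@@@@@@@@
180 @@@@@@@@@@@@@@@@@@@@@@@@@@@@@@@@@#@##@@@@@@@@@@
181 @@@@@@@@@@@@@@@@@@@@###%%%%%%%%*+-=++%@@@@@@@@@
182 @@@@@@####%%%*%*%%*+===----:--: ...::*@@@@@@@@@
183 @@@@#%==-----:-:--::::::::::::: ...::+@@@@@@@@@
184 @@@##- ..:::.:::::::::::::::::. ...::+@@@@@@@@@
185 @@@@# ...:::.::::::::::::::-:::....::=@@@@@@@@@
186 @@@## ...:::.-----:-:::::....:. ...::-@@@@@@@@@
187 @@@##  ..::. .:::::::-::-+*%#:  
[... 1395 characters left out ...]
****%%#**%%%%####%#%%%%%
215 @######-      .=#@@.-+***%*%#%**%%%#########%%%
216 #@@@@##=       -#@#:+*%%%**%#*%*%%%###########%
217 #@#####+      .:#@#=*%*%%*%%%*%%%%%############
218 #@###@#+       .@#*+***%**%#%*%%*%%%%##########
219 @@##@@#*       .@@:***%%%%%%%*%%%%%%%%#########
220 #@#####%      . =*+***%**%#%%***%*%%%%%%#######
221 #######%      . .=*%*%*%%%%***%%%%%%%%%%%%#####
222 @@####@#        :+***%%%%#%**%**%**%%%%%%%%%###
223 #@@##@##.:::..:.+*%*%%*%#%**%***%***%%**%%%%%#%
224 ##@###@#.--:.:-=%%%%%**%#%%**%%%%*%%**%%%%%%%%%
225 ###@@@#%       =%%*%**%%%*%**%%%%%*%****%%%%%%%
226 @##@@@#%       +%%%%%*%#%%*%**%*%%***%%**%%%%%%
227 @@##@@#%.     .%%**%*%%#%*%%%*%**%%%%%%%%%%%%%%
```

The saturation map of the top view shows the tongue over the recess: end at about v 187.5, sides at u 342 and 354. It sits about 1 px left of the prediction, so I'll fit it properly in the same image as the tray.

```bash
cat > bfit.py <<'E'
from bench import r
from h import *
from scipy.optimize import minimize
import sys
TR=(538.8,-171.2,4.6)
def fit(zE,tilt,win=(333,356,183,198),show=True):
    s=r.snapshot("top"); u0,u1,v0,v1=win; K=4
    sat=cv2.cvtColor(s["pixels"],cv2.COLOR_BGR2HSV)[v0:v1,u0:u1,1].astype(float); m=np.clip((75-sat)/50,0,1)
    def ren(x):
        c=np.zeros(((v1-v0)*K,(u1-u0)*K),np.uint8); t=np.tan(np.radians(tilt))
        for a,b,w in((0,35,17),(35,41,25)):
            pts=[proj(s,loc((x[0],x[1],x[2]),-X,Y,zE+t*X+Z)) for X in(a,b) for Y in(-w,w) for Z in(-6,6)]
            q=((np.array(pts)-[u0-.5,v0-.5])*K*16-8).astype(np.float32)
            cv2.fillConvexPoly(c,cv2.convexHull(q).round().astype(np.int32),255,shift=4)
        return cv2.resize(c,(u1-u0,v1-v0),interpolation=cv2.INTER_AREA)/255.
    f=lambda x:np.abs(ren(x)-m).sum()
    p=r.sense()["tool_pos"]; a=np.radians(4.6); x0=[p[0]+132,p[1]+12,4.6]
    X=[x0]+[[x0[0]+8*(i==0),x0[1]+6*(i==1),x0[2]+3*(i==2)] for i in range(3)]
    b=minimize(f,x0,method="Nelder-Mead",options=dict(initial_simplex=X,xatol=.05,fatol=.02))
    E=b.x; d=np.array([E[0]-TR[0],E[1]-TR[1]]); c,sn=np.cos(np.radians(TR[2])),np.sin(np.radians(TR[2]))
    print("E",E.round(2),"err",round(b.fun,1),"/",m.sum().round(),"in tray: x %.1f y %.1f yaw %.1f"%(c*d[0]+sn*d[1],-sn*d[0]+c*d[1],E[2]-TR[2]),"tcp",p.round(1))
if __name__=="__main__": fit(float(sys.argv[1]),float(sys.argv[2]))
E
python3 bfit.py 70 7; python3 bfit.py 74 5
```

```text
E [ 610.19 -164.25    5.17] err 6.2 / 127.0 in tray: x 71.7 y 1.2 yaw 0.6 tcp [ 478.2 -176.7   75.8]
E [ 609.61 -163.81    5.61] err 6.7 / 127.0 in tray: x 71.2 y 1.7 yaw 1.0 tcp [ 478.3 -176.8   75.9]
```

```bash
python3 steer.py '0 0 0.6 -1.5 0 10 14;0 0 0.6 -1.5 0 25 14;0 0 0.6 -1.5 0 30 14;0 0 0.6 -1.5 0 30 14;0 0 0.6 -1.5 0 30 14'; python3 bfit.py 42 7; python3 bfit.py 40 7
```

```text
time: 16.62
tool_pos: [479.9, -177.5, 46.1]
tcp_rot: [-180.0, 0.0, -176.0]
ft_force: [0.3, 0.4, -0.5]
finger_gap: 15.2
grip_force: 39.4
E [ 612.87 -165.64    5.77] err 9.3 / 120.0 in tray: x 74.3 y -0.4 yaw 1.2 tcp [ 480.  -177.5   46.3]
E [ 613.17 -165.88    6.2 ] err 9.3 / 120.0 in tray: x 74.6 y -0.7 yaw 1.6 tcp [ 480.1 -177.6   46.4]
```

```bash
python3 steer.py '0 0 0 0 0 4 14;0 0 0 0 0 8 14;0 0 0 0 0 11 14;0 0 0 0 0 11 14;0 0 0 0 0 11 14'; python3 steer.py '0 0 0 0 0 2 14;0 0 0 0 0 4 14;0 0 0 0 0 4 14'
```

```text
time: 17.35
tool_pos: [479.7, -177.3, 34.9]
tcp_rot: [180.0, -0.0, -176.0]
ft_force: [0.6, -0.5, -0.2]
finger_gap: 15.5
grip_force: 39.4
time: 17.73
tool_pos: [479.7, -177.4, 30.9]
tcp_rot: [-180.0, 0.0, -176.0]
ft_force: [0.3, -0.2, 0.2]
finger_gap: 15.6
grip_force: 39.6
```

```bash
python3 steer.py '0 0 0 0 0 0 15.5;0 0 0 0 0 2 15.6;0 0 0 0 0 4 15.6;0 0 0 0 0 4 15.6' 20; python3 steer.py '0 0 0 0 0 3 15.6;0 0 0 0 0 5 15.6;0 0 0 0 0 5 15.6';  python3 bfit.py 28 4
```

```text
time: 18.23
tool_pos: [479.6, -177.3, 26.7]
tcp_rot: [180.0, -0.0, -176.0]
ft_force: [-0.7, -0.6, 0.9]
finger_gap: 15.8
grip_force: 16.4
time: 18.6
tool_pos: [479.6, -177.3, 21.6]
tcp_rot: [180.0, -0.0, -176.0]
ft_force: [-0.3, -0.2, 0.0]
finger_gap: 15.8
grip_force: 16.4
E [ 612.74 -166.72    3.23] err 9.5 / 114.0 in tray: x 74.1 y -1.5 yaw -1.4 tcp [ 479.6 -177.3   21.7]
```

```bash
python3 steer.py '0 0 0 0 0 3 15.6;0 0 0 0 0 5 15.6;0 0 0 0 0 5 15.6'; python3 steer.py '0 0 0 0 0 2 15.6;0 0 0 0 0 2 15.6';  python3 - <<'E'
from bench import r
from h import *
from bfit import fit
fit(26,0)
S=r.snapshot("side");T=r.snapshot("top")
g=cv2.cvtColor(S["pixels"],cv2.COLOR_BGR2HSV)[:,:,1]
for v in range(243,292): print(v,"".join("@#%*+=-:. "[min(9,int(x)//13)] for x in g[v,295:372]))
B=lambda x,y,z:tuple(np.round(proj(S,loc((539.5,-172.4,4.6),x,y,z)),0))
print("if home: tongue end corners",B(75,17,32),B(75,-17,32),"collar",B(37,25,32),B(37,-25,32),"paddle",B(18,30,32),B(18,-30,32),B(-22,30,32),B(-22,-30,32))
E
```

```text
time: 19.02
tool_pos: [479.6, -177.3, 16.7]
tcp_rot: [180.0, -0.0, -176.0]
ft_force: [-0.7, -0.1, 1.4]
finger_gap: 15.6
grip_force: 16.4
time: 19.27
tool_pos: [479.7, -177.3, 14.8]
tcp_rot: [180.0, 0.0, -176.0]
ft_force: [-0.4, 0.2, 0.2]
finger_gap: 15.3
grip_force: 16.4
E [ 613.95 -166.27    5.94] err 9.8 / 118.0 in tray: x 75.3 y -1.1 yaw 1.3 tcp [ 479.7 -177.3   14.9]
243 +%*+=+%++=**%****=*%%+**+*#@@@@@@@@@@@@@@@@@@@@#@@@@@@@@@#@##:               
244 %%@*%#*#%%+*#=*%+#@#**=#=@#@@@@#@@@@#@##@@@@@@@@@@@@@@@@#@@@##-              
245 *%-+*****%#%**#*%#*#*#*%**#@@@@@@@@@@@@@@@@@@@@@@@@@@#@@@@@@@@##:            
246 +******%++#*+%*#%+++***+%+###@@@@@@@@@@@#@##%###@@@@@@@@@@@@@@@@#%           
247 %#%%@+*%*@%%%#+%@+++%*%+*%@###@@@@@@@@@#@#+-.:*##@@@@@@#@@#@@@@@@##-         
248 @%*%-+**%%+%*%%=%+*+%*%#%*##@@#@@@@@@@@#+-....:=%#@@@@@@@@@@@@@@@@@##:       
249 *+%+##%%*+***%*%*%#**%####%#@@@@@@@@@%-.........-*@@@@@@@@@#########@#-      
250 %%%*%*%%*%#%+*#*%***+%%##%%#@@@@@@@#-............:-*#@@@@@@@@@###@@@#@##.    
251 #%%-+**%**%*%+*%#%**+*%%#%%#@@@@#%-.......... .:...:=%#@@@@@@@@##@
[... 2945 characters left out ...]
@@@@@@@@@@@@@@@@@@
288           .-*:                             .-%###@@@@@@@@@@@@@@@@@@@@@@@@@@@@
289                                           -%####@@@@@@@@@@@@@@@@@@@@@@@@@@@@@
290                                         :%###@@@@#@@@@@@@@@@@#@@@@@@@@@@@@@@@
291                                       :+%##@@@@@@@@@@@@#@@@@@@@@@@@@@@@@@@@@@
if home: tongue end corners (np.float64(342.0), np.float64(254.0)) (np.float64(352.0), np.float64(260.0)) collar (np.float64(328.0), np.float64(258.0)) (np.float64(343.0), np.float64(267.0)) paddle (np.float64(321.0), np.float64(260.0)) (np.float64(339.0), np.float64(271.0)) (np.float64(309.0), np.float64(266.0)) (np.float64(327.0), np.float64(277.0))
```

Numerically, in the side view the tongue corners are at (342,255) and (352,260.5) and the paddle corner at (339.5,271). Home predicts (342,254), (352,260) and (339,271), so the beater is down in the recess. A beater lying on the rim would read about 4 px higher. I'll release and retreat.

```bash
python3 steer.py '0 0 0 0 0 0 22;0 0 0 0 0 0 34;0 0 0 0 0 0 40;0 0 0 0 0 0 40;0 0 0 0 0 0 40'; python3 steer.py '0 0 0 0 0 -15 40;0 0 0 0 0 -40 40;0 0 0 0 0 -90 40;0 0 0 20 0 -140 40;0 0 0 60 0 -180 40;0 0 0 100 0 -200 40;0 0 0 100 0 -200 40'; python3 - <<'E'
from bench import r
from h import *
from bfit import fit
fit(26,0)
S=r.snapshot("side");T=r.snapshot("top"); cv2.imwrite("pics/zt.png",T["pixels"])
for n,I,w in(("side",S,(278,360,250,290)),("top",T,(328,372,180,250))):
    g=cv2.cvtColor(I["pixels"],cv2.COLOR_BGR2HSV)[:,:,1]; print(n,"u0",w[0])
    for v in range(w[2],w[3]): print(v,"".join("@#%*+=-:. "[min(9,int(x)//13)] for x in g[v,w[0]:w[1]]))
B=lambda I,x,y,z:np.round(proj(I,loc((539.5,-172.4,4.6),x,y,z)),1).tolist()
for nm,x,y in(("E+",75,17),("E-",75,-17),("pad-",18,-30),("pad2-",-22,-30),("handle+",-75,8),("handle-",-75,-8)): print(nm,B(S,x,y,32),B(T,x,y,32))
E
```

```text
time: 20.05
tool_pos: [479.7, -177.3, 14.9]
tcp_rot: [180.0, -0.0, -176.0]
ft_force: [1.2, 0.5, 0.3]
finger_gap: 39.7
grip_force: 0.0
time: 20.92
tool_pos: [379.6, -185.3, 218.6]
tcp_rot: [-179.8, 0.3, -176.1]
ft_force: [-0.4, -0.8, -0.4]
finger_gap: 40.2
grip_force: 0.0
E [ 512.15 -172.9     4.6 ] err 109.4 / 109.0 in tray: x -26.7 y 0.4 yaw 0.0 tcp [ 380.1 -184.9  217.1]
side u0 278
250 @@@@@@@@@@@@@@#@@@@@@@@@@@@@@@@@@@@@@@@@#@@@@@@@@@@@#-............:-*@@@@@@@@@@@#@
251 @@@@@@@@@@@@@@@@@@@@@@@@@@@@@@@@@@@@@@@@@@@@@@@@@#%-............:..::=%##@@#@@@@@@
252 @@@@@@@@@@@@@@@@@@@@@@@@@@@@@@@@@@@@@@@@@@@@@@@#%=..........    ......:=%#@@@###@@
253 @@@@@@@@@@@@@@@@@@@@@@@@@@@@@@@@@@@@@@@@@@@@@#%=:.........        .:...::+##@##@@@
254 @@@@@@@@@@@@@@@@@@@@@@@@@@@@@@@@@@@@@@@@@@##*=..........            .....:-*##@@@@
255 @@@@@@@@@@@@@@@@@@@@@@@@@@@@@@@@@@@@@@@@@#=-..........        .:++:  ......:=%#@@#
256 @@@@@@@@#@@@@@@@@@@@@@@@#@@@@@@@@@@@@@##+- .....:...        .:+@@@@=.  .:....:=%@@
257 #####@@@@@@@@@@@@#@@@@@@@@@@@@@@@@@@#%-. .. ......        .+*#@@@@@@%-   .:...:-*#
258 #########@@@
[... 5721 characters left out ...]
0 @@@@@#==-=--====-----:------====-:::-=###+==
241 @@@#@#====---===------------====-:::-=%%+-=*
242 @@#@@#=------===------------===---::--+=:=*%
243 @@@@@#=::::---==------------====-::::-=.+=*%
244 @#@@@#+..:.::-==------------------=-:-===*%%
245 @@@@@@+.::::..:-----==-=+++%***%%%#%==-+=%%%
246 @@@@@@%::-===++**%%%####@#@@@@@@@@@@-:-=*%%%
247 @@###@@#######@@@@@@@@@@@@@@@@@@@@#*-==+%%%%
248 @#@#@@#@@@@@@@@@@@@@@@@@@@@@@@@@@@#+--+%%%%%
249 @@@@@@@@#@@@@@@@@@@@@@@@@@@@@@@@@#:=--*%#%##
E+ [341.7, 254.2] [341.4, 188.5]
E- [351.8, 260.2] [352.7, 187.7]
pad- [339.0, 271.1] [358.6, 206.4]
pad2- [326.7, 277.5] [359.8, 219.7]
handle+ [298.3, 278.3] [348.5, 238.4]
handle- [302.9, 281.6] [353.9, 238.0]
```

The beater lies in the recess. Tongue end (v 188.5), paddle and handle end (v 238.5) all match the home pose in both views, with an equal 1 px offset at both ends, so it is flat. The latch was left open and the fingers are clear, so I'll hand in.

```bash
python3 steer.py '0 0 0 0 0 0 40;0 0 0 0 0 0 40' | tail -3; python3 -c "
from bench import r
print(r.hand_in())"
```

```text
ft_force: [0.6, 0.3, -0.3]
finger_gap: 40.0
grip_force: 0.0
the job is handed in; nothing more can be done
None
```

The job is handed in at about 21 s: the latch is fully open and the beater lies flat in the tray's recess, tongue towards the closed end; both camera views put it at home, and the hand-in returned no verdict.

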